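# Fetch a hanging basket out of a deep tank with a hook rod

## Task

Take the hook rod from its holder and use its hook to fetch the small steel basket that hangs deep in the narrow white tank: catch its crossbar, pull up only gently while you draw it along under the keeper strips until you feel the gap, and lift it out there. Stand the basket upright in the clear tub without dropping it, then hang the hook rod back in its holder. Do not touch the basket with the gripper, never force it, and leave the cup, the timer and the vial alone.

Things in the scene. Friction and masses are not known exactly. Their poses are not given: they have to be found in the camera images.
- hook_rod: Hook rod, upright in its holder: black handle 16 (x) x 26 (y) mm, grip it across x, 6 to 66 mm above the origin, on a flange 44 x 48 x 6 mm. Origin: centre of the flange's underside, z up. Its steel rod, 5 mm thick, ends in a hook 100 mm below and slides out of the handle against a spring: 0.5 N/mm, stop at 30 mm (15 N). Over 18 N between hook and basket is forcing it.
- hook_seat (a point): Top of the hook's foot, where a caught bar rests: on the handle's axis, 100 mm below the hook rod's origin (lower when the spring is drawn). Shank 7.5 mm to -y of it, upturned tip 7.5 mm to +y, both 5 mm thick (throat 10 mm). Tip's top 10 mm above this point, foot's underside 5 mm below; foot and tip are flat, 16 mm wide in x. A bar enters over the tip from its +y side.
- holder: Aluminium holder, an open-topped upright box on a base 70 x 90 mm, fixed. Origin: centre of its underside; rim at 115 mm; opening 24 (x) x 32 (y) mm, outside 34 x 42 mm. The hook rod hangs in it with its flange on the rim, axes parallel.
- tank: White deep tank, fixed, 76 (x) x 136 (y) x 130 mm high (rim lip 82 x 142 mm), drain tap low on the -x wall. Origin: centre of its underside; y along its length. Inside 60 (x) x 104 (y) mm, floor at 6 mm, with hanging rails along both long inner walls (see the rails' point).
- rails (a point): Tank's middle at rail height, 72 mm above its underside. On each long wall: a steel ledge 8 mm wide, top 5 mm below this point, and a keeper strip 8 mm wide, 5 to 10 mm above it; 44 mm open between. Both strips have one 18 mm gap at the same y, its middle from 24 mm to -y to 6 mm to +y of here: not measured, to be felt. Only there can the bar come up.
- basket: Steel basket with two small capped amber vials, 34 (x) x 36 (y) mm, about 0.2 kg. Origin: centre of its underside; z up. Two flat uprights at x = +-15.5 mm (10 mm wide in y) carry the crossbar. Contents up to 30 mm high. It hangs in the tank near the tank's +y end, to the +y side of the gap, free to slide along y.
- crossbar (a point): Middle of the basket's crossbar, a steel bar 6 mm thick, 54 mm long along the basket's x, 58 mm above the basket's underside. The 28 mm between the uprights are free for the hook.
- tub: Clear plastic tub, open at the top, 113 (x) x 171 (y) x 58 mm high, fixed. Origin: centre of its underside; floor and walls 2 mm thick.
- specimen_cup: Bystander: white specimen cup, 61 mm across, 66 mm high. Origin: centre of underside.
- timer: Bystander: small white timer, 64 x 64 x 18 mm. Origin: centre of underside.
- vial: Bystander: white capped reagent vial, 33 mm across, 70 mm high. Origin: centre of underside.
There are look-alikes about, which are no part of the job. Several things have the shape of the hook_rod; the one meant has the colours described above.

How it is judged:
By the outcome, as a careful person would: the job done as asked, in the order asked, and still so for the second after the job is handed in, with the robot touching nothing.
It also fails if it takes over 64 s, if anything falls off the work surface, if the arm or the gripper's body presses on something with over 40 N, if the wrist force passes 120 N, or if a joint passes its speed limit or range.

## Robot

A 6-joint arm with a two-finger parallel gripper is mounted at the origin on a cart in front of the work surface, level with it; the furniture and walls round the work are solid. World frame = base frame: x ahead of the robot, y to its left, z up, the work surface at z = 0. Lengths are in m, angles in rad, forces in N, time in s.
With the tool pointing down it reaches from about 0.35 to 0.775 m from the base axis. Payload 7.3 kg.
Tool frame: the origin (TCP) lies at the very end of the fingers, on their centre line; the grasp point (between the pads) lies 19 mm behind it (robot.hold_point_z is the distance from the TCP to the grasp point, in m); y points along the fingers, z is the direction in which the jaws open and shut, and the axes are right-handed (so a half turn about y gives the same grasp; the last joint's range is limited). The gripper opens to 92 mm and grips with 3 to 60 N. Pads are 19 mm wide; open, the fingers measure 130 mm over their backs; the gripper's body (75 mm by 190 mm) begins 47 mm behind the grasp point.
Start: joints at [-1.312, 0.342, 1.524, -0, 1.275, -0.146], TCP at [0.207, -0.483, 0.205] pointing down, gripper open.
Joint ranges: [-2.53, 2.53], [-0.77, 2.02], [0.04, 2.7], [-1, 4.14], [0.28, 2.66], [-3.11, 3.11]. Speed limits (rad/s): [2.57, 2.57, 3.14, 3.14, 3.14, 3.14].

## Interface

Orientations are given as [roll, pitch, yaw] about the fixed x, y, z axes, in that order (R = Rz(yaw) Ry(pitch) Rx(roll)).
In Python, from cell import robot gives the robot as it stands.
- The arm moves only by the shell command python3 -m crank 'ROWS' [OPENING] [FORCE]. ROWS is a JSON object of lists of equal length, an entry for each row: "xyz": the shift along the tool's x, y, z in cm, a list of three; "roll": the turn about the tool's y in degrees. A call has 1 to 20 rows; each row shifts and turns the commanded pose from where the row before left it, along the tool's axes as they then stand; what a row does not reach is not made up. A row lasts 1/10 s, in which the tool goes at most 50 mm and 8.59 degrees, less where a joint would pass 70% of its speed; a pose out of reach is approached as far as the arm can. A call is refused whole if a number of a shift passes 5 or a number of a turn 8.59, either way. A call with a gripper value outside its range is refused whole. OPENING is the gripper command: -1 is fully open, 1 is shut, values between are in proportion, set as the call begins (- or left out, the last holds). The fingers move at their own pace and stop on an object; FORCE is the grip in N (left out, the last holds). Time passes only in rows, so rows that do not move let the fingers close. It gives the time, the measured TCP pose, the force and the opening at its end, in the units of the state.
- robot.observe(): the state, without advancing time (a new reading comes with each control period).
- robot.read_camera(name): name is "scene" or "top" or "wrist"; returns the picture (400x640x3 uint8, red, green, blue); there is no depth.
- robot.calibration(name): a dict with "intrinsics" (3x3 intrinsics, pixels), "pose" (4x4, takes a point from camera to world coordinates). Camera axes: x right, y down, z forward; pixel columns grow to the right and rows downward; lengths in m; the calibration is good to about 2 mm. A picture is of the moment at which its call begins: read the wrist's pose just before it. calibration takes no time and is no camera call; for the wrist camera it gives the pose at the moment of the call.
- robot.hand_in(): hands the job in, once; it reports no verdict.
The state is a dict: "time": time; "qpos": joint angles; "qvel": joint speeds; "joint_efforts": joint torques, N m; "tool_pos": TCP position; "tool_rot": TCP orientation; "contact_force": force on the tool from outside, world axes, zero at the start; "torque": the same for the moment, N m; "opening": finger opening in m.
Only numpy, scipy, OpenCV 4.12 (cv2) and the standard library are available. Lean on these libraries where they do the work, as an engineer would, in place of code of your own. Each camera call takes 0.05 s, during which the arm holds its last target.

## Working session

There is one attempt and no reset: what is moved stays moved. The work goes in short steps, Python scripts to look and compute and a shell command to move; the robot and the scene stay as the last step left them, time stands still between calls to the robot, and variables do not carry over. Pictures are saved under pics/ and viewed, and the job is handed in when it is done.

```bash
ls; mkdir -p pics; python3 - <<'E'
from cell import robot
import cv2
s=robot.observe()
print({k:(v if isinstance(v,float) else [round(float(x),4) for x in __import__('numpy').ravel(v)]) for k,v in s.items()}, robot.hold_point_z)
for n in ["scene","top","wrist"]:
    im=robot.read_camera(n); cv2.imwrite(f"pics/{n}0.png",im[:,:,::-1])
    c=robot.calibration(n); print(n,c["intrinsics"],c["pose"])
E
```

```text
pics
{'time': 0.0, 'qpos': [-1.312, 0.3427, 1.525, -0.0, 1.2753, -0.146], 'qvel': [0.0003, 0.0022, 0.0, -0.0006, -0.0004, 0.0012], 'joint_efforts': [-0.0003, -43.1241, -24.4222, 0.0718, 0.0559, -0.0001], 'tool_pos': [0.2067, -0.4821, 0.2048], 'tool_rot': [-1.5723, 0.0002, -2.7368], 'contact_force': [0.658, -0.1173, 0.1013], 'torque': [-0.0045, -0.0343, 0.0353], 'opening': 0.09193083928533405} 0.0188
scene [[465.66536813   0.         323.12807886]
 [  0.         465.66536813 203.06307929]
 [  0.           0.           1.        ]] [[-0.88115667 -0.24999777  0.40132785  0.14908545]
 [-0.47242028  0.43041186 -0.76913244  0.86455662]
 [ 0.01954513 -0.86732159 -0.4973643   0.62273084]
 [ 0.          0.          0.          1.        ]]
top [[382.76187832   0.         317.10958337]
 [  0.         382.76187832 198.29835227]
 [  0.           0.           1.        ]] [[ 0.02868505 -0.99007965  0.13754798  0.45915078]
 [-0.99899303 -0.02364626  0.03812842  0.01315353]
 [-0.03449767 -0.13850319 -0.98976097  0.94279598]
 [ 0.          0.          0.          1.        ]]
wrist [[281.46800415   0.         318.52936769]
 [  0.         281.46800415 199.87715698]
 [  0.           0.           1.        ]] [[ 3.94515520e-01 -8.80287762e-01 -2.63535502e-01  2.78363194e-01]
 [-9.18889226e-01 -3.78038724e-01 -1.12824262e-01 -4.52899061e-01]
 [-3.08807254e-04  2.86670856e-01 -9.58029084e-01  3.85081415e-01]
 [ 0.00000000e+00  0.00000000e+00  0.00000000e+00  1.00000000e+00]]
```

View pics/scene0.png

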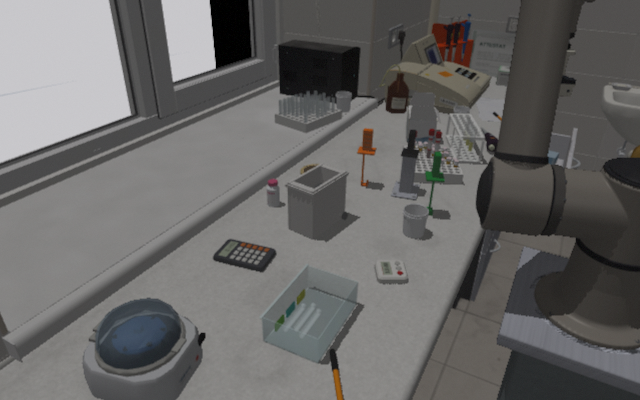

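View pics/top0.png

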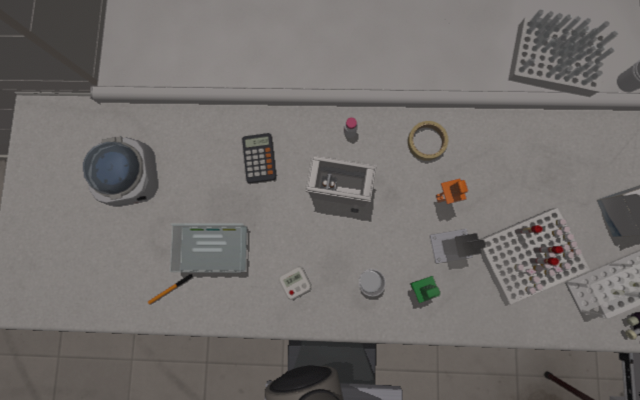

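View pics/wrist0.png

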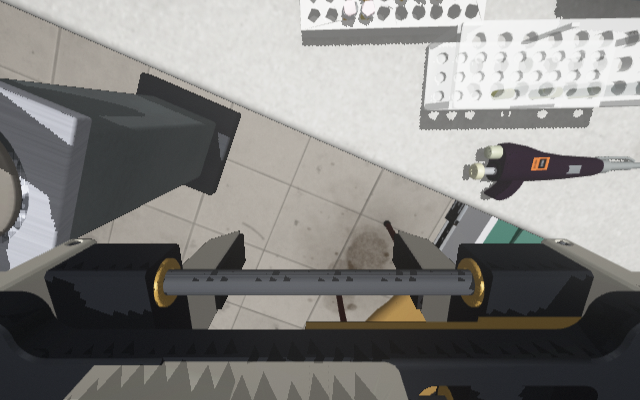

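```bash
python3 - <<'E'
import cv2
a=cv2.imread('pics/scene0.png');b=cv2.imread('pics/top0.png')
cv2.imwrite('pics/c1.png',cv2.resize(a[110:250,260:460],None,fx=4,fy=4,interpolation=cv2.INTER_CUBIC))
cv2.imwrite('pics/c2.png',cv2.resize(b[150:310,295:495],None,fx=4,fy=3.75,interpolation=cv2.INTER_CUBIC)[:600])
cv2.imwrite('pics/c3.png',cv2.resize(b[210:290,160:260],None,fx=6,fy=6,interpolation=cv2.INTER_CUBIC))
E
```

```text
(no output)
```

View pics/c1.png

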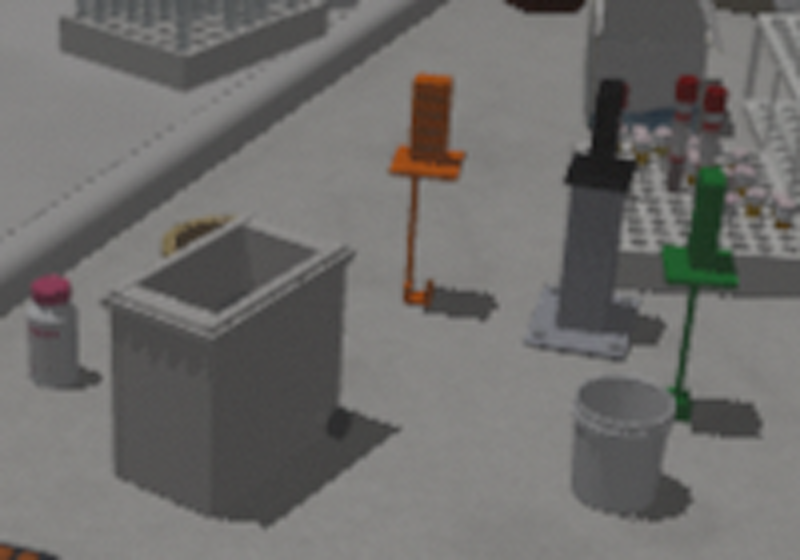

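View pics/c2.png

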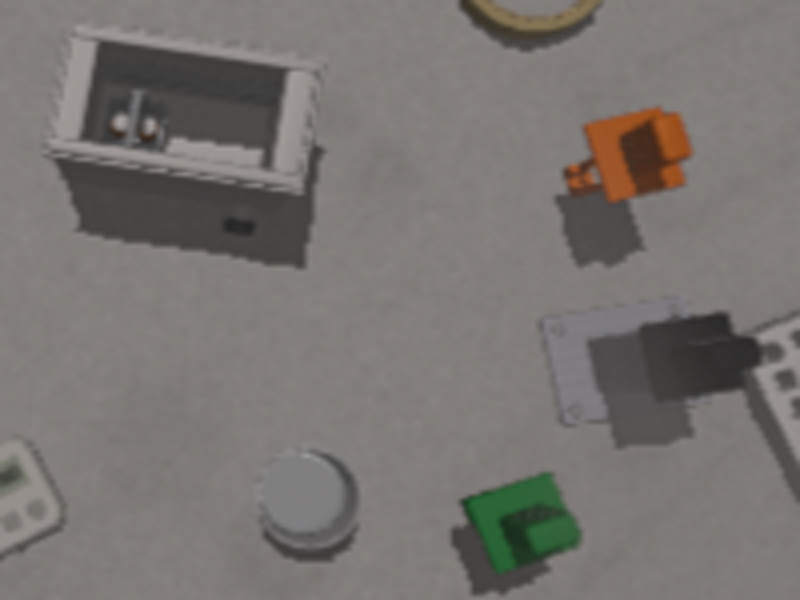

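View pics/c3.png

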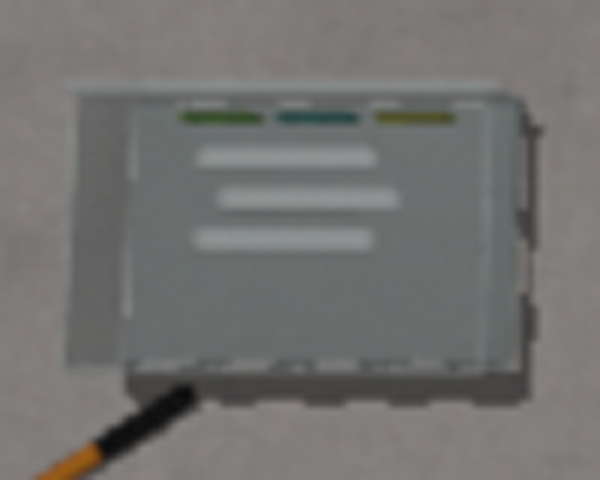

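```bash
cat > h.py <<'E'
import numpy as np, cv2
from cell import robot
def ray(c,px):
    K=np.array(c["intrinsics"]);T=np.array(c["pose"])
    d=T[:3,:3]@np.linalg.solve(K,[px[0],px[1],1.]); return T[:3,3],d
def onplane(c,px,z):
    o,d=ray(c,px); return o+d*(z-o[2])/d[2]
def proj(c,p):
    K=np.array(c["intrinsics"]);T=np.array(c["pose"])
    q=K@(T[:3,:3].T@(np.array(p)-T[:3,3])); return q[:2]/q[2]
def tri(c1,p1,c2,p2):
    o1,d1=ray(c1,p1);o2,d2=ray(c2,p2)
    A=np.stack([d1,-d2],1);t=np.linalg.lstsq(A,o2-o1,rcond=None)[0]
    a=o1+d1*t[0];b=o2+d2*t[1];return (a+b)/2,np.linalg.norm(a-b)
def snap(n,f):
    c=robot.calibration(n);im=robot.read_camera(n)[:,:,::-1].copy();cv2.imwrite('pics/'+f,im);return c,im
np.set_printoptions(precision=4,suppress=True)
E
python3 - <<'E'
from h import *
c=robot.calibration("top")
f=lambda x,y,z:onplane(c,(x/4+295,y/3.75+150),z)
print("base",[f(*p,0.006) for p in [(540,318),(565,425),(680,297)]])
print("rim outer",[f(*p,0.13) for p in [(78,22),(325,65),(303,192),(45,153)]])
print("flange",[f(*p,0.121) for p in [(640,325),(655,402),(730,312),(745,388)]])
print("bar",[f(*p,0.072) for p in [(138,90),(130,146)]])
g=lambda x,y,z:onplane(c,(x/6+160,y/6+210),z)
print("tubtop",[g(*p,0.058) for p in [(75,80),(65,370),(518,95),(520,372)]])
print("cup",f(305,495,.066))
print("vial",onplane(c,(351,123),.07),"timer",onplane(c,(295,283),.018))
print("or",f(640,155,.045),"gr",f(525,530,.1))
E
```

```text
base [array([ 0.5069, -0.2261,  0.006 ]), array([ 0.4393, -0.2401,  0.006 ]), array([ 0.5226, -0.3099,  0.006 ])]
rim outer [array([0.6653, 0.0528, 0.13  ]), array([ 0.6426, -0.0813,  0.13  ]), array([ 0.5686, -0.0702,  0.13  ]), array([0.5878, 0.0683, 0.13  ])]
flange [array([ 0.4985, -0.249 ,  0.121 ]), array([ 0.4558, -0.2559,  0.121 ]), array([ 0.5071, -0.2961,  0.121 ]), array([ 0.4649, -0.3026,  0.121 ])]
bar [array([0.6377, 0.0196, 0.072 ]), array([0.6025, 0.0234, 0.072 ])]
tubtop [array([0.5148, 0.3847, 0.058 ]), array([0.4034, 0.3795, 0.058 ]), array([0.5135, 0.2101, 0.058 ]), array([0.408 , 0.2036, 0.058 ])]
cup [ 0.3951 -0.0795  0.066 ]
vial [ 0.7618 -0.0281  0.07  ] timer [0.3836 0.0954 0.018 ]
or [ 0.6081 -0.2754  0.045 ] gr [ 0.3817 -0.1928  0.1   ]
```

```bash
python3 -m crank '{"xyz":[[0,-1,0],[0,-1,0],[0,-1,0],[0,-1,0],[0,-1,0],[0,-1,0],[0,-1,0],[0,-1,0],[0,-1,0]],"roll":[-8.53,-8.53,-8.53,-8.53,-8.53,-8.53,-8.53,-8.53,-8.53]}'
python3 -m crank '{"xyz":[[-1.9,0,3.8],[-1.9,0,3.8],[-1.9,0,3.8],[-1.9,0,3.8],[-1.9,0,3.8],[-1.9,0,3.8],[-1.9,0,3.8],[-1.9,0,3.8],[0,0,0],[0,0,0]],"roll":[0,0,0,0,0,0,0,0,0,0]}'
python3 - <<'E'
from h import *
c,im=snap("wrist","w1.png"); s=robot.observe(); print(s["time"],s["tool_pos"],s["tool_rot"],c["pose"])
E
```

```text
time: 1.05
tool_pos: [0.2068, -0.4824, 0.2955]
tool_rot: [-1.571, 0.001, -1.391]
contact_force: [-0.2, -1.4, -1.2]
opening: 0.0919
time: 2.05
tool_pos: [0.4802, -0.2796, 0.2949]
tool_rot: [-1.572, 0.0, -1.395]
contact_force: [0.9, -0.0, 0.2]
opening: 0.0919
2.1 [ 0.4795 -0.2803  0.295 ] [-1.5718  0.0003 -1.3964] [[ 0.9844  0.1686  0.0502  0.4669]
 [ 0.1759 -0.9428 -0.2831 -0.2042]
 [-0.0004  0.2875 -0.9578  0.475 ]
 [ 0.      0.      0.      1.    ]]
```

View pics/w1.png

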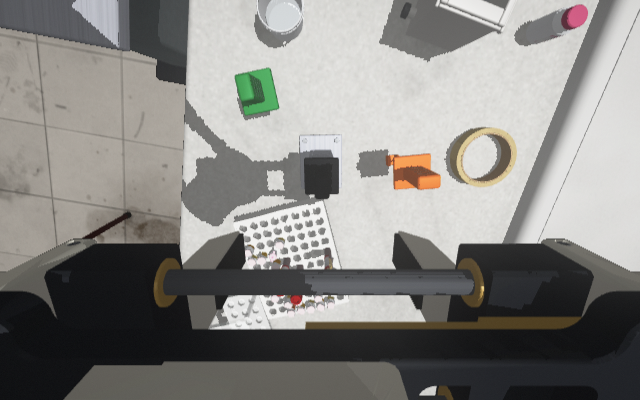

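```bash
python3 - <<'E'
import cv2
a=cv2.imread('pics/w1.png')
cv2.imwrite('pics/w1c.png',cv2.resize(a[125:215,270:390],None,fx=6,fy=6,interpolation=cv2.INTER_CUBIC))
E
```

```text
(no output)
```

View pics/w1c.png

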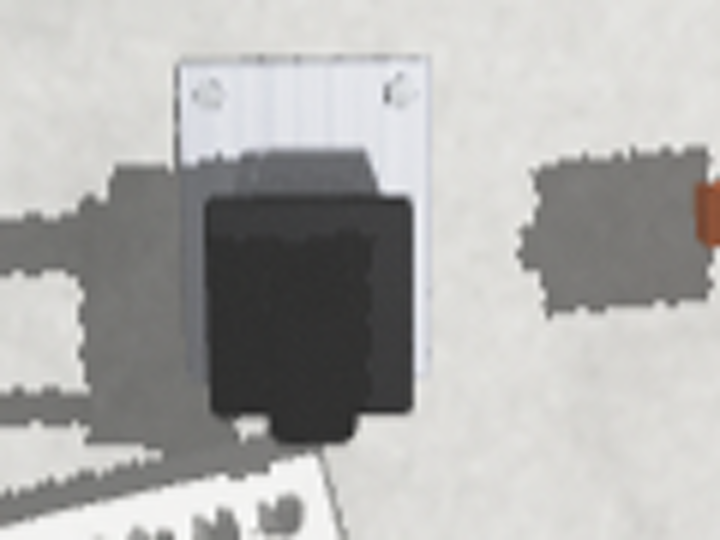

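```bash
cat > w1.txt <<'E'
E
python3 - <<'E'
from h import *
c=robot.calibration("wrist")
P=[onplane(c,(x/6+270,y/6+125),.121) for x,y in [(206,197),(412,197),(413,413),(209,413)]]
print(P); m=np.mean(P,0); print(m)
a=P[1]-P[0];b=P[0]-P[3];print(np.linalg.norm(a),np.linalg.norm(b),np.degrees(np.arctan2(a[1],a[0])),np.degrees(np.arctan2(-b[0],b[1])))
a=P[2]-P[3];b=P[1]-P[2];print(np.linalg.norm(a),np.linalg.norm(b),np.degrees(np.arctan2(a[1],a[0])),np.degrees(np.arctan2(-b[0],b[1])))
# handle top near edge
h=[onplane(c,(x/6+270,440/6+125),.181) for x in (272,356)];print(h)
d=m-robot.observe()["tool_pos"];psi=robot.observe()["tool_rot"][2]
print("tool dx dz cm",100*(d[0]*np.cos(psi)+d[1]*np.sin(psi)),100*(-d[0]*np.sin(psi)+d[1]*np.cos(psi)))
E
```

```text
[array([ 0.4576, -0.2584,  0.121 ]), array([ 0.5001, -0.2509,  0.121 ]), array([ 0.5095, -0.2969,  0.121 ]), array([ 0.4658, -0.3047,  0.121 ])]
[ 0.4832 -0.2777  0.121 ]
0.04317605641142125 0.046969049418951664 10.039607215170708 10.0020845293848
0.04438930621863333 0.046982245552524914 10.041771968545241 11.481829511097741
[array([ 0.478 , -0.2908,  0.181 ]), array([ 0.493 , -0.2881,  0.181 ])]
tool dx dz cm -0.1944909218637722 0.41235825177819185
```

```bash
python3 -m crank '{"xyz":[[-0.2,3,0.4],[0,3,0],[0,3,0],[0,3,0],[0,2.5,0],[0,1.5,0],[0,0,0],[0,0,0]],"roll":[0,0,0,0,0,0,0,0]}'
python3 -m crank '{"xyz":[[0,0,0],[0,0,0],[0,0,0],[0,0,0],[0,0,0],[0,0,0],[0,0,0],[0,0,0]],"roll":[0,0,0,0,0,0,0,0]}' 1 40
```

```text
time: 2.9
tool_pos: [0.483, -0.2787, 0.136]
tool_rot: [-1.571, -0.0, -1.399]
contact_force: [0.7, 0.4, 0.6]
opening: 0.0918
time: 3.7
tool_pos: [0.4835, -0.2776, 0.1354]
tool_rot: [-1.571, -0.0, -1.397]
contact_force: [0.0, -1.0, 1.1]
opening: 0.0322
```

```bash
python3 -m crank '{"xyz":[[0,0,0],[0,0,0],[0,0,0],[0,0,0],[0,0,0]],"roll":[0,0,0,0,0]}'
python3 -m crank '{"xyz":[[0,-0.3,0],[0,-0.5,0],[0,-1,0],[0,-1,0],[0,-1.2,0],[0,-1.5,0],[0,-2,0],[0,-2,0],[0,-2,0],[0,-2,0],[0,0,0]],"roll":[0,0,0,0,0,0,0,0,0,0,0]}'
python3 - <<'E'
from h import *
c,im=snap("scene","s1.png"); c,im2=snap("wrist","w2.png")
cv2.imwrite('pics/s1c.png',cv2.resize(im[60:220,330:490],None,fx=3.7,fy=3.7,interpolation=cv2.INTER_CUBIC))
E
```

```text
time: 4.2
tool_pos: [0.4835, -0.2776, 0.1354]
tool_rot: [-1.571, -0.0, -1.397]
contact_force: [-0.1, 0.6, -1.1]
opening: 0.0157
time: 5.3
tool_pos: [0.4846, -0.2784, 0.2742]
tool_rot: [-1.566, -0.005, -1.397]
contact_force: [0.1, -0.9, -1.3]
opening: 0.0158
```

View pics/s1c.png

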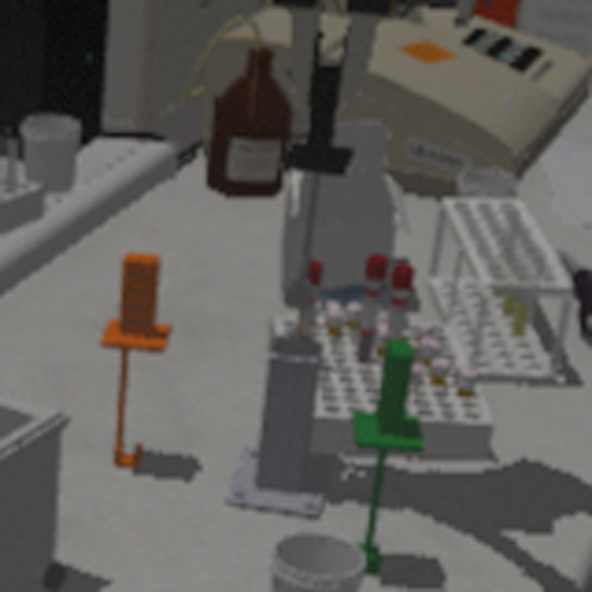

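View pics/w2.png

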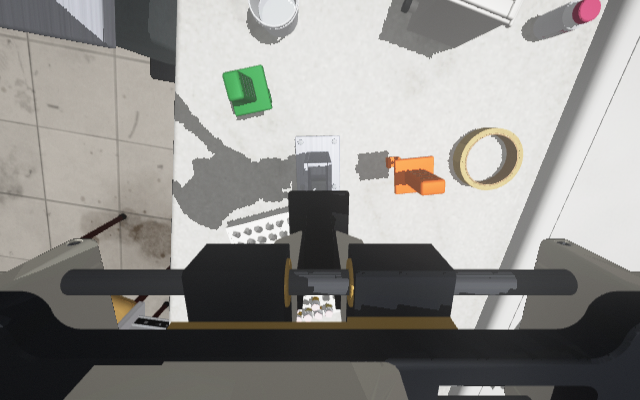

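```bash
python3 -m crank '{"xyz":[[0,-3,0],[-1,-2,0.8],[-3,-1,2.2],[-4,0,3],[-4,0,3],[-4,0,3],[-4,0,3],[-2,0,1.8],[-1,0,0.8],[0,0,0],[0,0,0],[0,0,0]],"roll":[0,0,0,0,3,4,4,4,4,0,0,0]}'
python3 - <<'E'
from h import *
c,im=snap("scene","s2.png"); c,im2=snap("wrist","w3.png")
print(robot.observe()["tool_pos"],c["pose"])
cv2.imwrite('pics/s2c.png',cv2.resize(im[60:260,220:420],None,fx=3,fy=3,interpolation=cv2.INTER_CUBIC))
E
```

```text
time: 6.6
tool_pos: [0.6308, -0.031, 0.3301]
tool_rot: [-1.572, -0.0, -1.728]
contact_force: [0.2, -0.6, -1.7]
opening: 0.0155
[ 0.6309 -0.0311  0.3306] [[ 0.9877 -0.1502 -0.0446  0.6433]
 [-0.1567 -0.9458 -0.2845  0.0446]
 [ 0.0005  0.288  -0.9576  0.5105]
 [ 0.      0.      0.      1.    ]]
```

View pics/s2c.png

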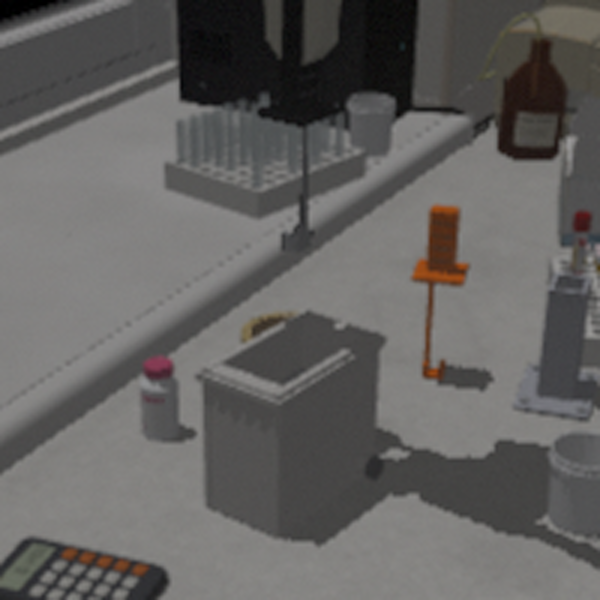

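View pics/w3.png

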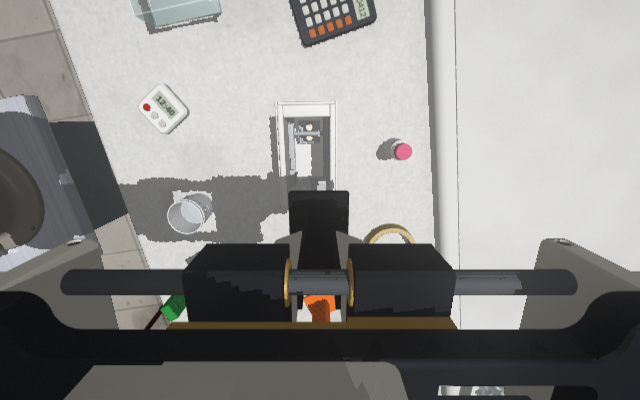

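```bash
python3 - <<'E'
import cv2
a=cv2.imread('pics/s2.png')
cv2.imwrite('pics/s2d.png',cv2.resize(a[90:150,290:350],None,fx=9,fy=9,interpolation=cv2.INTER_NEAREST))
a=cv2.imread('pics/w3.png')
cv2.imwrite('pics/w3c.png',cv2.resize(a[90:215,250:360],None,fx=4.8,fy=4.8,interpolation=cv2.INTER_CUBIC))
E
```

```text
(no output)
```

View pics/s2d.png

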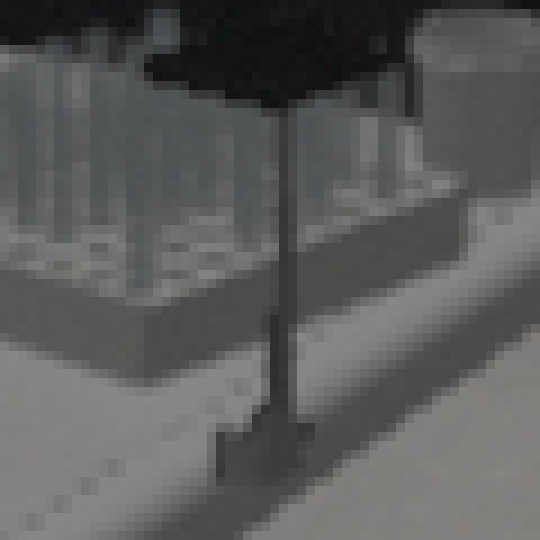

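View pics/w3c.png

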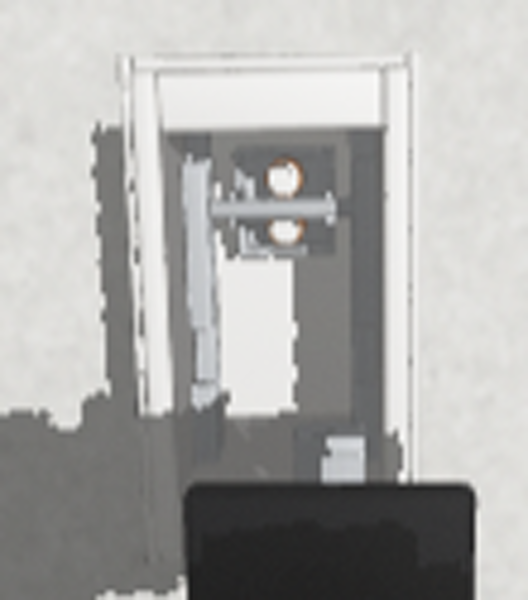

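```bash
python3 - <<'E'
from h import *
c=robot.calibration("wrist"); f=lambda x,y,z:onplane(c,(x/4.8+250,y/4.8+90),z)
A=f(120,57,.13);B=f(411,53,.13);print("lip +y corners",A,B,np.linalg.norm(B-A))
C=f(413,400,.13);D=f(143,412,.13);print(C,D)
yaw=np.arctan2((B-A)[1],(B-A)[0]);print(np.degrees(yaw),np.degrees(np.arctan2(-(B-C)[0],(B-C)[1])),np.degrees(np.arctan2(-(A-D)[0],(A-D)[1])))
y=np.radians(-9.); u=np.array([np.cos(y),np.sin(y)]);v=np.array([-np.sin(y),np.cos(y)])
ctr=(A[:2]+B[:2])/2-v*.071;print("ctr",ctr)
b1,b2=f(213,208,.07),f(335,208,.07);bm=(b1+b2)/2
print("bar",b1,b2,bm,np.linalg.norm(b2-b1),"tank xy",(bm[:2]-ctr)@u,(bm[:2]-ctr)@v)
for z in (.067,.077,.082):
  print(z,[((f(200,yy,z)[:2]-ctr)@v).round(4) for yy in (155,325,380,405)],[((f(345,yy,z)[:2]-ctr)@v).round(4) for yy in (437,455)])
print(f(183,250,.082),(f(183,250,.082)[:2]-ctr)@u,(f(218,250,.082)[:2]-ctr)@u,(f(218,250,.067)[:2]-ctr)@u)
t=np.array(robot.observe()["tool_pos"])[:2];print("tool tank",(t-ctr)@u,(t-ctr)@v,robot.observe()["tool_rot"])
# second: top camera
ct=robot.calibration("top");g=lambda x,y,z:onplane(ct,(x/4+295,y/3.75+150),z)
p=np.array([g(*q,.13)[:2] for q in [(78,22),(325,65),(303,192),(45,153)]]);print("top ctr",p.mean(0))
q=(g(138,90,.07)+g(130,146,.07))/2;print("bar top",q)
E
```

```text
lip +y corners [0.5913 0.0695 0.13  ] [0.668  0.0583 0.13  ] 0.07749798505516378
[ 0.6554 -0.0346  0.13  ] [ 0.5784 -0.0259  0.13  ]
-8.283387076707458 -7.6782808530117075 -7.654634328821722
ctr [ 0.6185 -0.0062]
bar [0.6032 0.0243 0.07  ] [0.6415 0.0182 0.07  ] [0.6223 0.0212 0.07  ] 0.03879680060299417 tank xy -0.0005339770122119788 0.02768463247961585
0.067 [np.float64(0.0439), np.float64(-0.0099), np.float64(-0.0282), np.float64(-0.0366)] [np.float64(-0.0476), np.float64(-0.0538)]
0.077 [np.float64(0.0441), np.float64(-0.0085), np.float64(-0.0263), np.float64(-0.0346)] [np.float64(-0.0453), np.float64(-0.0514)]
0.082 [np.float64(0.0442), np.float64(-0.0077), np.float64(-0.0254), np.float64(-0.0335)] [np.float64(-0.0441), np.float64(-0.0501)]
[0.5927 0.0137 0.082 ] -0.02862293451122039 -0.017701545544416976 -0.018899452941242165
tool tank 0.016140175507241315 -0.022621484639167584 [-1.5707 -0.0002 -1.7291]
top ctr [ 0.6161 -0.0076]
bar top [0.6205 0.0215 0.07  ]
```

```bash
python3 -m crank '{"xyz":[[-1.5,0,-0.9],[-1.5,0,-0.9],[0,1,0],[0,2,0],[0,2,0],[0,2,0],[0,1,0],[0,0,0],[0,0,0]],"roll":[0,0,0,0,0,0,0,0,0]}'
python3 - <<'E'
from h import *
c,im=snap("scene","s3.png");c2,im2=snap("wrist","w4.png"); print(robot.observe()["tool_pos"],robot.observe()["tool_rot"])
cv2.imwrite('pics/s3c.png',np.hstack([cv2.resize(im[120:240,270:370],None,fx=4,fy=4,interpolation=cv2.INTER_CUBIC),cv2.resize(im2[80:200,270:370],None,fx=4,fy=4,interpolation=cv2.INTER_CUBIC)]))
E
```

```text
time: 7.6
tool_pos: [0.6186, 0.0025, 0.2511]
tool_rot: [-1.57, -0.0, -1.728]
contact_force: [1.2, 0.1, -1.2]
opening: 0.0157
[0.6189 0.0024 0.2516] [-1.5685 -0.     -1.7284]
```

View pics/s3c.png

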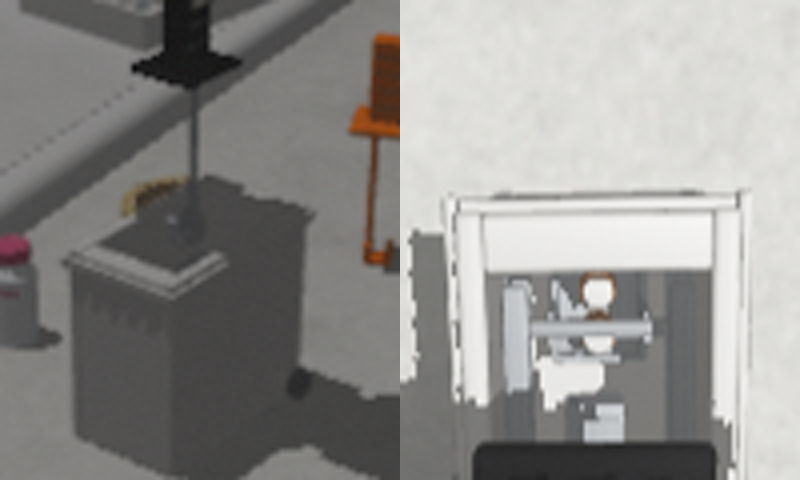

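```bash
python3 - <<'E'
from h import *
c=robot.calibration("wrist"); f=lambda x,y,z:onplane(c,(270+(x-400)/4,80+y/4),z)
t=np.array(robot.observe()["tool_pos"]);y=np.radians(-9.);u=np.array([np.cos(y),np.sin(y)]);v=np.array([-np.sin(y),np.cos(y)])
r=lambda p:(np.round((p[:2]-t[:2])@u*1000,1),np.round((p[:2]-t[:2])@v*1000,1))
print("tip L/R front",r(f(585,404,.141)),r(f(625,404,.141)))
print("tip exp",(-8,10),(8,10))
print("bar",r(f(530,327,.07)),r(f(651,327,.07)))
A,B=f(446,198,.13),f(750,192,.13);print("lip",r(A),r(B),np.degrees(np.arctan2((B-A)[1],(B-A)[0])))
print("end wall inner",r(f(487,213,.13)),r(f(714,213,.13)))
E
```

```text
tip L/R front (np.float64(-1.5), np.float64(10.2)) (np.float64(9.1), np.float64(10.2))
tip exp (-8, 10) (8, 10)
bar (np.float64(-19.6), np.float64(19.4)) (np.float64(19.5), np.float64(19.4))
lip (np.float64(-37.6), np.float64(62.6)) (np.float64(41.5), np.float64(64.1)) -7.898859444388188
end wall inner (np.float64(-27.1), np.float64(58.8)) (np.float64(32.3), np.float64(58.8))
```

```bash
python3 -m crank '{"xyz":[[0,1.5,0],[0,2,0],[0,1.5,0],[0,0,0]],"roll":[0,0,0,0]}'
python3 -m crank '{"xyz":[[0,1,0],[0,1,0],[0,0.5,0],[0,0.35,0],[0,0,0],[0,0,0],[0,0,0]],"roll":[0,0,0,0,0,0,0]}'
python3 - <<'E'
from h import *
c2,im2=snap("wrist","w5.png"); s=robot.observe();print(s["tool_pos"],s["contact_force"])
cv2.imwrite('pics/w5c.png',cv2.resize(im2[60:200,250:390],None,fx=4.2,fy=4.2,interpolation=cv2.INTER_CUBIC))
E
```

```text
time: 8.1
tool_pos: [0.6175, 0.0024, 0.199]
tool_rot: [-1.574, -0.0, -1.729]
contact_force: [-0.6, -0.3, -1.0]
opening: 0.0154
time: 8.8
tool_pos: [0.6186, 0.0023, 0.1723]
tool_rot: [-1.57, -0.0, -1.729]
contact_force: [-0.4, 0.3, -2.1]
opening: 0.0156
[0.6186 0.0023 0.1723] [-1.3089  0.3211 -1.7126]
```

View pics/w5c.png

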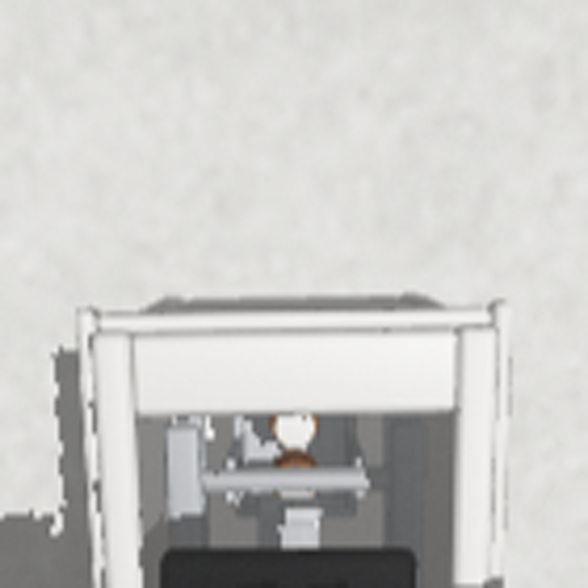

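```bash
python3 - <<'E'
from h import *
c=robot.calibration("wrist"); f=lambda x,y,z:onplane(c,(250+x/4.2,60+y/4.2),z)
t=np.array(robot.observe()["tool_pos"]);y=np.radians(-9.);u=np.array([np.cos(y),np.sin(y)]);v=np.array([-np.sin(y),np.cos(y)])
r=lambda p:(np.round((p[:2]-t[:2])@u*1000,1),np.round((p[:2]-t[:2])@v*1000,1))
print("tip",r(f(280,511,.062)),r(f(322,511,.062)));print("bar",r(f(205,480,.07)),r(f(368,483,.07)))
print("uprights",r(f(240,490,.06)),r(f(357,490,.06)))
E
```

```text
tip (np.float64(-1.3), np.float64(9.5)) (np.float64(9.3), np.float64(9.5))
bar (np.float64(-19.4), np.float64(19.1)) (np.float64(20.2), np.float64(18.4))
uprights (np.float64(-11.3), np.float64(14.5)) (np.float64(18.2), np.float64(14.5))
```

```bash
python3 -m crank '{"xyz":[[-0.5,0,0],[-0.5,0,0],[-0.5,0,0],[-0.4,0,0],[0,0,0],[0,0,0],[0,0,0]],"roll":[0,0,0,0,0,0,0]}'
python3 - <<'E'
from h import *
c2,im2=snap("wrist","w6.png"); s=robot.observe();print(s["tool_pos"],s["contact_force"])
cv2.imwrite('pics/w6c.png',cv2.resize(im2[60:220,250:390],None,fx=3.7,fy=3.7,interpolation=cv2.INTER_CUBIC))
E
```

```text
time: 9.55
tool_pos: [0.6213, 0.021, 0.1719]
tool_rot: [-1.571, -0.0, -1.729]
contact_force: [0.2, -0.8, -1.7]
opening: 0.0156
[0.6213 0.021  0.1719] [ 0.3443  0.2219 -1.4054]
```

View pics/w6c.png

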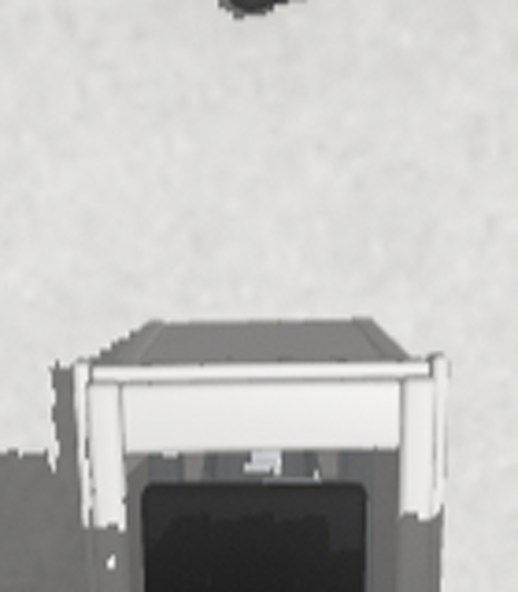

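```bash
python3 -m crank '{"xyz":[[0,-0.5,0],[0,-0.4,0],[0,-0.3,0],[0,0,0],[0,0,0]],"roll":[0,0,0,0,0]}'
for i in 1; do python3 -m crank '{"xyz":[[0,-0.2,0],[0,-0.2,0],[0,-0.2,0],[0,0,0],[0,0,0]],"roll":[0,0,0,0,0]}'; done
python3 -m crank '{"xyz":[[0,-0.2,0],[0,-0.1,0],[0,0,0],[0,0,0]],"roll":[0,0,0,0]}'
```

```text
time: 10.1
tool_pos: [0.6213, 0.0211, 0.184]
tool_rot: [-1.571, -0.0, -1.729]
contact_force: [-0.7, -0.5, -1.6]
opening: 0.016
time: 10.6
tool_pos: [0.6212, 0.0212, 0.1897]
tool_rot: [-1.571, -0.0, -1.729]
contact_force: [-0.5, 0.3, -1.7]
opening: 0.0159
time: 11.0
tool_pos: [0.6212, 0.0211, 0.1927]
tool_rot: [-1.571, -0.0, -1.729]
contact_force: [-0.2, -0.1, -2.6]
opening: 0.0157
```

```bash
python3 -m crank '{"xyz":[[0,-0.15,0],[0,-0.15,0],[0,0,0]],"roll":[0,0,0]}'
python3 -m crank '{"xyz":[[0,-0.15,0],[0,-0.15,0],[0,0,0]],"roll":[0,0,0]}'
python3 -m crank '{"xyz":[[0,-0.15,0],[0,-0.15,0],[0,0,0]],"roll":[0,0,0]}'
```

```text
time: 11.3
tool_pos: [0.6215, 0.0211, 0.1962]
tool_rot: [-1.57, -0.0, -1.729]
contact_force: [0.1, -0.5, -3.3]
opening: 0.0159
time: 11.6
tool_pos: [0.6213, 0.0211, 0.199]
tool_rot: [-1.571, -0.0, -1.729]
contact_force: [-0.7, 0.4, -5.1]
opening: 0.0155
time: 11.9
tool_pos: [0.6213, 0.0212, 0.2019]
tool_rot: [-1.571, -0.0, -1.728]
contact_force: [0.3, 1.1, -5.7]
opening: 0.0158
```

```bash
python3 - <<'E'
from h import *
c2,im2=snap("wrist","w7.png"); s=robot.observe();print(s["tool_pos"],s["contact_force"])
c,im=snap("scene","s7.png");s=robot.observe();print(s["tool_pos"],s["contact_force"])
cv2.imwrite('pics/w7c.png',cv2.resize(im2[60:220,250:390],None,fx=3.7,fy=3.7,interpolation=cv2.INTER_CUBIC))
cv2.imwrite('pics/s7c.png',cv2.resize(im[120:240,270:370],None,fx=5,fy=5,interpolation=cv2.INTER_CUBIC))
E
```

```text
[0.6212 0.0211 0.2018] [-0.0824  0.9997 -5.7835]
[0.6212 0.0211 0.2017] [ 0.1849  0.1038 -5.8485]
```

View pics/w7c.png

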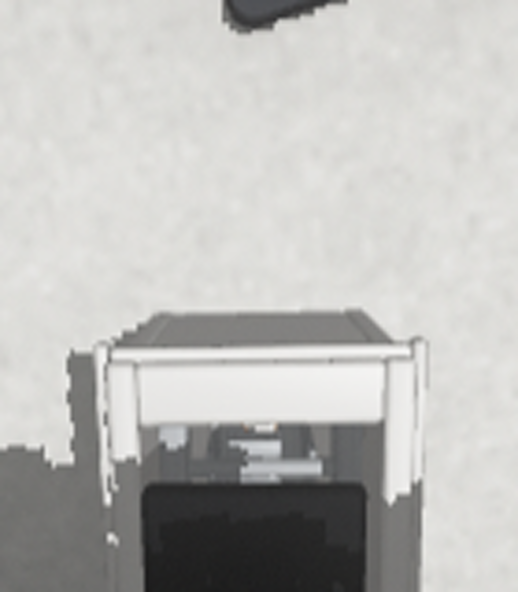

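View pics/s7c.png

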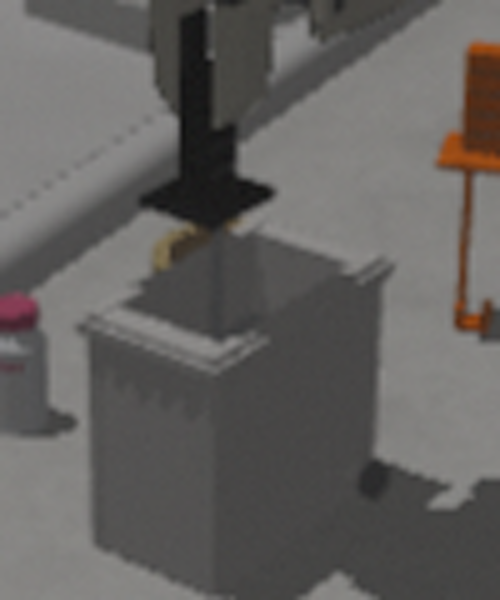

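```bash
python3 -m crank '{"xyz":[[0.3,0,0],[0.4,0,0],[0.4,0,0],[0.4,0,0],[0,0,0]],"roll":[0,0,0,0,0]}'
python3 -m crank '{"xyz":[[0.4,0,0],[0.4,0,0],[0.4,0,0],[0.4,0,0],[0,0,0]],"roll":[0,0,0,0,0]}'
```

```text
time: 12.5
tool_pos: [0.6188, 0.0055, 0.2019]
tool_rot: [-1.571, -0.001, -1.729]
contact_force: [0.4, -0.3, -5.3]
opening: 0.0155
time: 13.0
tool_pos: [0.6164, -0.0103, 0.2019]
tool_rot: [-1.571, -0.001, -1.729]
contact_force: [-0.3, 0.1, -6.6]
opening: 0.0156
```

```bash
python3 -m crank '{"xyz":[[0.2,0,0],[0.2,0,0],[0,0,0]],"roll":[0,0,0]}'
python3 -m crank '{"xyz":[[0.2,0,0],[0.2,0,0],[0,0,0]],"roll":[0,0,0]}'
python3 -m crank '{"xyz":[[0.2,0,0],[0.2,0,0],[0,0,0]],"roll":[0,0,0]}'
```

```text
time: 13.3
tool_pos: [0.6158, -0.0137, 0.2019]
tool_rot: [-1.571, -0.0, -1.729]
contact_force: [0.3, 0.9, -6.1]
opening: 0.0155
time: 13.6
tool_pos: [0.6154, -0.018, 0.2023]
tool_rot: [-1.57, -0.001, -1.729]
contact_force: [0.7, -0.7, -3.6]
opening: 0.0156
time: 13.9
tool_pos: [0.6146, -0.0217, 0.2021]
tool_rot: [-1.57, -0.0, -1.729]
contact_force: [1.5, 0.3, -3.0]
opening: 0.0155
```

```bash
python3 -m crank '{"xyz":[[0.2,0,0],[0,-0.2,0],[0,-0.2,0],[0,-0.2,0],[0,0,0]],"roll":[0,0,0,0,0]}'
python3 -m crank '{"xyz":[[0,-0.3,0],[0,-0.3,0],[0,-0.3,0],[0,0,0]],"roll":[0,0,0,0]}'
```

```text
time: 14.4
tool_pos: [0.6145, -0.0232, 0.2084]
tool_rot: [-1.57, -0.0, -1.728]
contact_force: [0.5, 0.1, -2.9]
opening: 0.0158
time: 14.8
tool_pos: [0.6146, -0.0233, 0.2176]
tool_rot: [-1.57, -0.0, -1.728]
contact_force: [1.0, -0.5, -4.0]
opening: 0.016
```

```bash
python3 -m crank '{"xyz":[[0,-0.4,0],[0,-0.6,0],[0,-0.8,0],[0,-0.8,0],[0,-0.8,0],[0,0,0]],"roll":[0,0,0,0,0,0]}'
python3 -m crank '{"xyz":[[0,-0.6,0],[0,-1,0],[0,-1.2,0],[0,-1.2,0],[0,-1.2,0],[0,-1.2,0],[0,-1.2,0],[0,-1.2,0],[0,-1.2,0],[0,-0.8,0],[0,-0.5,0],[0,0,0],[0,0,0]],"roll":[0,0,0,0,0,0,0,0,0,0,0,0,0]}'
python3 - <<'E'
from h import *
c,im=snap("scene","s8.png");c2,im2=snap("wrist","w8.png")
cv2.imwrite('pics/s8c.png',np.hstack([cv2.resize(im[60:240,240:370],None,fx=3,fy=3,interpolation=cv2.INTER_CUBIC),cv2.resize(im2[80:260,250:380],None,fx=3,fy=3,interpolation=cv2.INTER_CUBIC)]))
E
```

```text
time: 15.4
tool_pos: [0.615, -0.0234, 0.2528]
tool_rot: [-1.568, -0.0, -1.729]
contact_force: [0.8, -0.8, -3.5]
opening: 0.0157
time: 16.7
tool_pos: [0.6142, -0.0233, 0.3635]
tool_rot: [-1.571, -0.0, -1.729]
contact_force: [0.2, 0.9, -3.6]
opening: 0.0158
```

View pics/s8c.png

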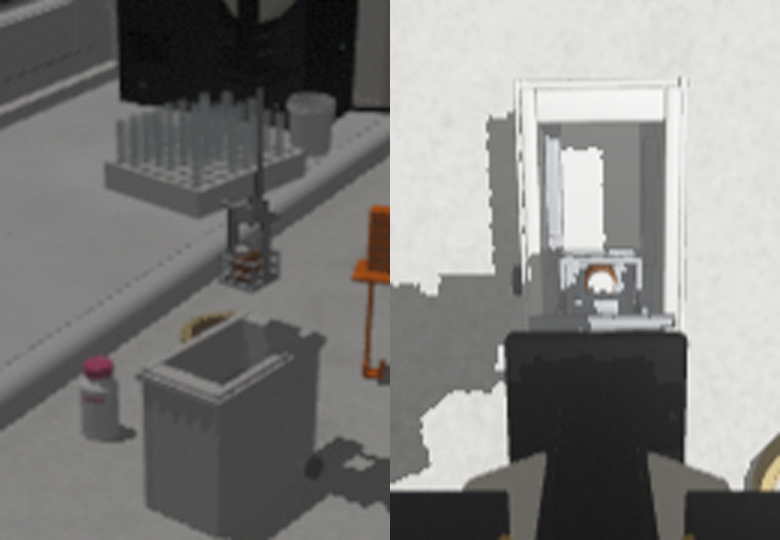

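```bash
python3 - <<'E'
from h import *
im=cv2.imread('pics/s8.png');b=cv2.imread('pics/top0.png')
cv2.imwrite('pics/tub.png',cv2.resize(im[260:360,255:365],None,fx=6,fy=6,interpolation=cv2.INTER_CUBIC))
c=robot.calibration("top");g=lambda x,y,z:onplane(c,(x/6+160,y/6+210),z)
print([g(*p,.003)[:2] for p in [(195,157),(375,157),(218,198),(400,198),(193,240),(373,240)]])
print("floor corners",[g(*p,.0)[:2] for p in [(130,98),(125,370),(520,97),(523,372)]])
E
```

```text
[array([0.4878, 0.3551]), array([0.4899, 0.2802]), array([0.4713, 0.3443]), array([0.4734, 0.2688]), array([0.4539, 0.3534]), array([0.456 , 0.2789])]
floor corners [array([0.5115, 0.3853]), array([0.4005, 0.3787]), array([0.5163, 0.2222]), array([0.4047, 0.2149])]
```

View pics/tub.png

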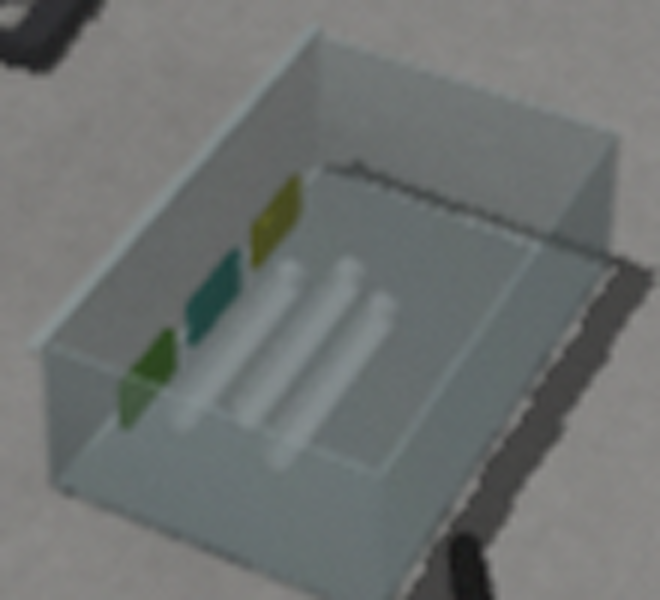

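```bash
python3 - <<'E'
from h import *
c=robot.calibration("top");g=lambda x,y,z:onplane(c,(x/6+160,y/6+210),z)
print("rim",[g(*p,.058)[:2] for p in [(75,82),(65,370),(490,97),(486,372)]])
print("floor",[g(*p,.0)[:2] for p in [(132,98),(125,370),(521,97),(523,372)]])
E
```

```text
rim [array([0.514 , 0.3847]), array([0.4034, 0.3795]), array([0.5124, 0.221 ]), array([0.4076, 0.2167])]
floor [array([0.5116, 0.3845]), array([0.4005, 0.3787]), array([0.5163, 0.2218]), array([0.4047, 0.2149])]
```

```bash
python3 -m crank '{"xyz":[[-0.5,0,-0.45],[-1,0,-0.9],[-1.7,0,-1.55],[-2.2,0,-2],[-2.5,0,-2.3],[-2.5,0,-2.3],[-2.5,0,-2.3],[-2.5,0,-2.3],[-2.5,0,-2.3],[-2.2,0,-2],[-1.8,0,-1.65],[-1.3,0,-1.2],[-0.9,0,-0.8],[-0.6,0,-0.45],[0,0,0]],"roll":[0,0,0,0,0,0,0,0,0,0,0,0,0,0,0]}'
python3 -m crank '{"xyz":[[0,0,0],[0,0,0],[0,0,0],[0,0,0],[0,0,0],[0,0,0],[0,0,0]],"roll":[-2.75,-2.75,-2.75,-2.75,0,0,0]}'
python3 - <<'E'
from h import *
print(robot.observe()["tool_pos"],robot.observe()["tool_rot"])
c,im=snap("scene","s9.png");c2,im2=snap("wrist","w9.png");c3,im3=snap("top","t9.png")
cv2.imwrite('pics/s9c.png',cv2.resize(im[160:360,220:400],None,fx=3,fy=3,interpolation=cv2.INTER_CUBIC))
E
```

```text
time: 18.3
tool_pos: [0.4303, 0.2566, 0.3639]
tool_rot: [-1.571, 0.0, -1.727]
contact_force: [0.3, 0.5, -3.9]
opening: 0.0159
time: 19.0
tool_pos: [0.431, 0.2557, 0.3638]
tool_rot: [-1.571, -0.0, -1.538]
contact_force: [1.0, 0.4, -3.2]
opening: 0.0156
[0.431  0.2557 0.3638] [-1.5708 -0.0002 -1.538 ]
```

View pics/s9c.png

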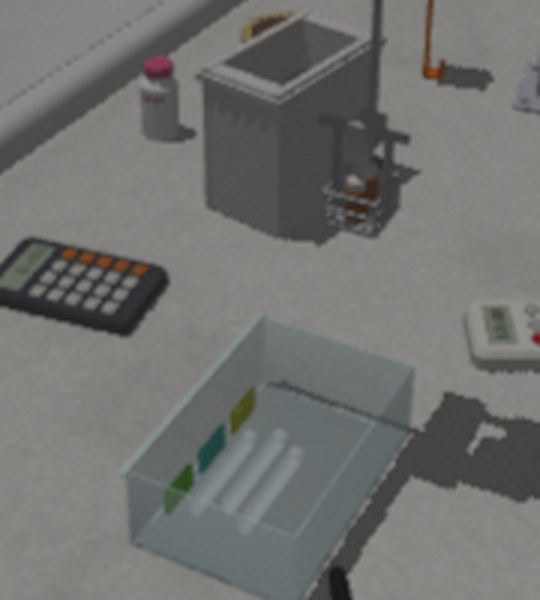

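View pics/w9.png

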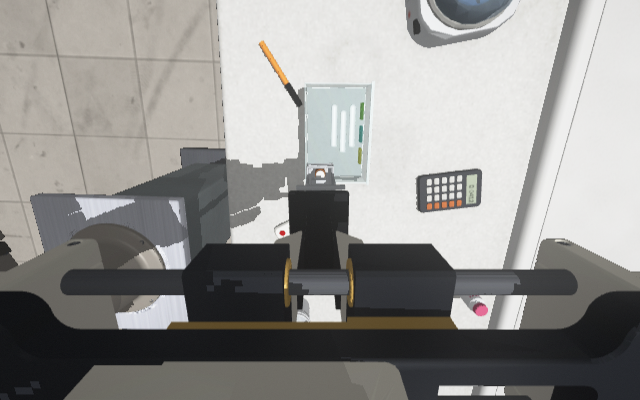

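```bash
python3 - <<'E'
from h import *
im=cv2.imread('pics/w9.png')
cv2.imwrite('pics/w9c.png',cv2.resize(im[75:195,290:390],None,fx=5,fy=5,interpolation=cv2.INTER_CUBIC))
E
```

```text
(no output)
```

View pics/w9c.png

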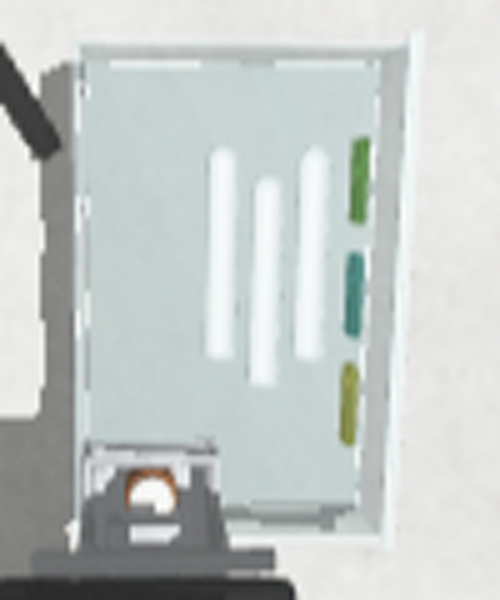

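```bash
python3 - <<'E'
from h import *
c=robot.calibration("wrist");f=lambda x,y,z:onplane(c,(290+x/5,75+y/5),z)[:2]
print("rim",[f(*p,.058) for p in [(80,45),(416,38),(390,545),(70,545)]])
print("tube1 left edge/end",f(206,360,.005),f(210,150,.005),"tube2 end",f(262,387,.005))
print("floor right -y",f(355,515,.002),"floor left",f(85,400,.002))
E
```

```text
rim [array([0.4071, 0.3798]), array([0.5147, 0.3856]), array([0.5205, 0.2189]), array([0.4071, 0.215 ])]
tube1 left edge/end [0.4548 0.2758] [0.4527 0.3512] tube2 end [0.4766 0.2664]
floor right -y [0.5164 0.2174] floor left [0.4093 0.2588]
```

```bash
python3 -m crank '{"xyz":[[0.2,0.5,0.15],[0.17,1,0.14],[0,1.5,0],[0,1.8,0],[0,1.8,0],[0,1.8,0],[0,1.8,0],[0,1.8,0],[0,1.5,0],[0,1.2,0],[0,0.8,0],[0,0.6,0],[0,0.4,0],[0,0,0],[0,0,0]],"roll":[0,0,0,0,0,0,0,0,0,0,0,0,0,0,0]}'
python3 - <<'E'
from h import *
print(robot.observe()["tool_pos"])
c,im=snap("scene","s10.png");c2,im2=snap("wrist","w10.png")
cv2.imwrite('pics/s10c.png',np.hstack([cv2.resize(im[220:360,255:365],None,fx=3.5,fy=3.5,interpolation=cv2.INTER_CUBIC),cv2.resize(im2[60:200,270:380],None,fx=3.5,fy=3.5,interpolation=cv2.INTER_CUBIC)]))
E
```

```text
time: 20.65
tool_pos: [0.4341, 0.2525, 0.1993]
tool_rot: [-1.57, 0.0, -1.537]
contact_force: [0.3, 0.1, -2.5]
opening: 0.0156
[0.4341 0.2525 0.1993]
```

View pics/s10c.png

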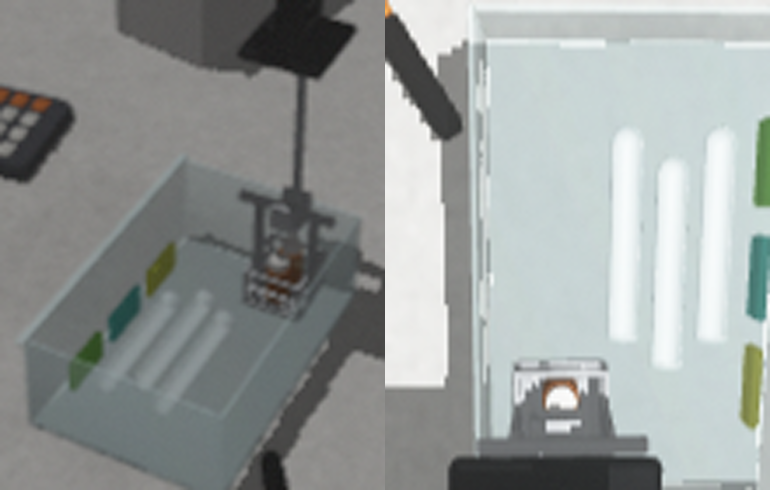

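```bash
python3 -m crank '{"xyz":[[0,0.3,0],[0,0.3,0],[0,0.3,0],[0,0.3,0],[0,0.2,0],[0,0,0]],"roll":[0,0,0,0,0,0]}'
python3 -m crank '{"xyz":[[0,0.15,0],[0,0.15,0],[0,0,0]],"roll":[0,0,0]}'
python3 -m crank '{"xyz":[[0,0.15,0],[0,0.15,0],[0,0.15,0],[0,0,0]],"roll":[0,0,0,0]}'
python3 -m crank '{"xyz":[[0,0.15,0],[0,0.15,0],[0,0,0],[0,0,0]],"roll":[0,0,0,0]}'
```

```text
time: 21.35
tool_pos: [0.4337, 0.2523, 0.1845]
tool_rot: [-1.572, -0.0, -1.537]
contact_force: [-0.4, 0.3, -4.3]
opening: 0.0159
time: 21.65
tool_pos: [0.4339, 0.2524, 0.1818]
tool_rot: [-1.571, -0.0, -1.537]
contact_force: [-0.4, 0.0, -2.7]
opening: 0.0156
time: 22.05
tool_pos: [0.4339, 0.2524, 0.1773]
tool_rot: [-1.571, -0.0, -1.537]
contact_force: [-0.4, -0.9, -0.9]
opening: 0.0156
time: 22.45
tool_pos: [0.4339, 0.2524, 0.1744]
tool_rot: [-1.571, -0.0, -1.537]
contact_force: [-0.2, 0.4, -0.6]
opening: 0.016
```

```bash
python3 -m crank '{"xyz":[[0,0.3,0],[0,0.3,0],[0,0.3,0],[0,0.2,0],[0,0,0],[0,0,0]],"roll":[0,0,0,0,0,0]}'
python3 -m crank '{"xyz":[[0.3,0,0],[0.3,0,0],[0.3,0,0],[0,0,0]],"roll":[0,0,0,0]}'
python3 - <<'E'
from h import *
c,im=snap("scene","s11.png");c2,im2=snap("wrist","w11.png");print(robot.observe()["contact_force"])
cv2.imwrite('pics/s11c.png',np.hstack([cv2.resize(im[220:360,255:365],None,fx=3.5,fy=3.5,interpolation=cv2.INTER_CUBIC),cv2.resize(im2[60:200,270:380],None,fx=3.5,fy=3.5,interpolation=cv2.INTER_CUBIC)]))
E
```

```text
time: 23.05
tool_pos: [0.4339, 0.2524, 0.1633]
tool_rot: [-1.571, -0.0, -1.537]
contact_force: [0.7, 0.2, -1.6]
opening: 0.0158
time: 23.45
tool_pos: [0.4342, 0.2429, 0.1635]
tool_rot: [-1.571, -0.0, -1.537]
contact_force: [0.7, -0.5, -0.9]
opening: 0.0156
[ 0.2569  0.0741 -0.7406]
```

View pics/s11c.png

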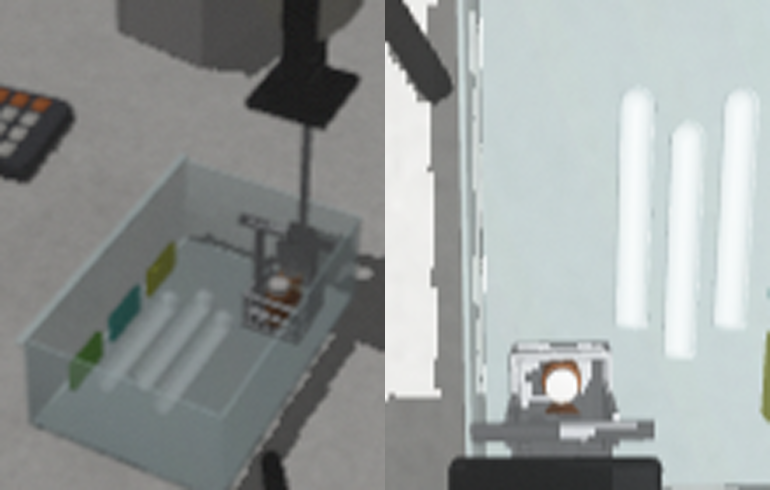

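```bash
python3 -m crank '{"xyz":[[0.3,0,0],[0.3,0,0],[0.2,0,0],[0,0,0]],"roll":[0,0,0,0]}'
python3 - <<'E'
from h import *
c=robot.calibration("wrist");c2,im2=snap("wrist","w12.png");print(robot.observe()["contact_force"],robot.observe()["tool_pos"])
cv2.imwrite('pics/w12c.png',cv2.resize(im2[130:220,270:380],None,fx=6,fy=6,interpolation=cv2.INTER_CUBIC))
E
```

```text
time: 23.95
tool_pos: [0.4345, 0.2351, 0.1634]
tool_rot: [-1.571, -0.0, -1.537]
contact_force: [-0.3, -0.1, -1.7]
opening: 0.0158
[ 0.0858  0.2162 -1.0601] [0.4345 0.2352 0.1634]
```

View pics/w12c.png

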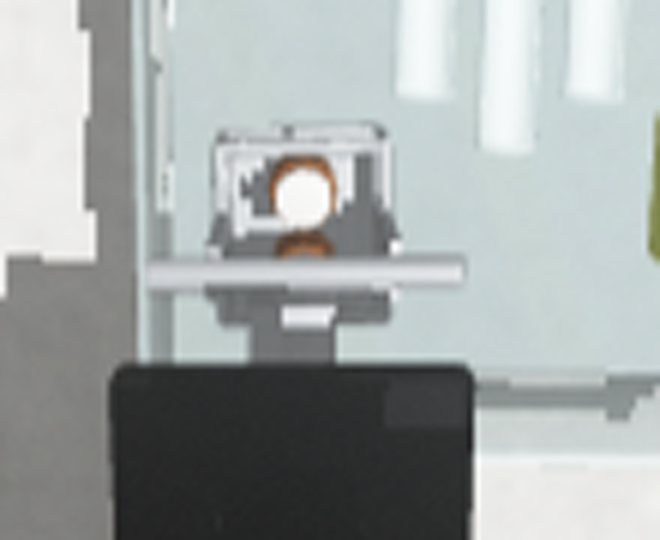

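```bash
python3 - <<'E'
from h import *
c=robot.calibration("wrist");f=lambda x,y,z:onplane(c,(270+x/6,130+y/6),z)[:2]
print("bar",f(147,275,.06),f(465,270,.06),"tip front",f(247,328,.053),f(335,328,.053), "bar lower edge",f(300,288,.058))
E
```

```text
bar [0.4097 0.2516] [0.4639 0.2543] tip front [0.4269 0.2411] [0.4424 0.2417] bar lower edge [0.4359 0.2498]
```

```bash
python3 -m crank '{"xyz":[[0,-0.3,0],[0,-0.5,0],[0,-0.8,0],[0,-1.2,0],[0,-2,0],[0,-2.5,0],[0,-2.5,0],[0,-2.5,0],[0,-1.5,0],[0,0,0]],"roll":[0,0,0,0,0,0,0,0,0,0]}'
python3 - <<'E'
from h import *
c,im=snap("scene","s13.png");print(robot.observe()["tool_pos"])
cv2.imwrite('pics/s13c.png',cv2.resize(im[220:360,245:375],None,fx=4,fy=4,interpolation=cv2.INTER_CUBIC))
E
python3 -m crank '{"xyz":[[1.5,0,0.1],[3,0,0.2],[4,0,0.25],[4,0,0.25],[4.5,0,0.3],[4.5,0,0.3],[4.5,0,0.3],[4.5,0,0.3],[4.5,0,0.3],[4.5,0,0.3],[4,0,0.2],[3.5,0,0.2],[2.5,0,0.1],[1.4,0,0.07],[0.5,0,0],[0,0,0],[0,0,0],[0,0,0],[0,0,0]],"roll":[0,0,0,0,0,0,0,0,0,0,0,0,0,0,-2,-3,-3.05,0,0]}'
```

```text
time: 25.0
tool_pos: [0.4354, 0.2358, 0.3042]
tool_rot: [-1.565, 0.002, -1.536]
contact_force: [1.0, -0.2, -1.6]
opening: 0.016
[0.4348 0.2356 0.3024]
time: 26.95
tool_pos: [0.4837, -0.2766, 0.301]
tool_rot: [-1.571, 0.001, -1.397]
contact_force: [0.8, 0.6, -0.7]
opening: 0.0159
```

View pics/s13c.png

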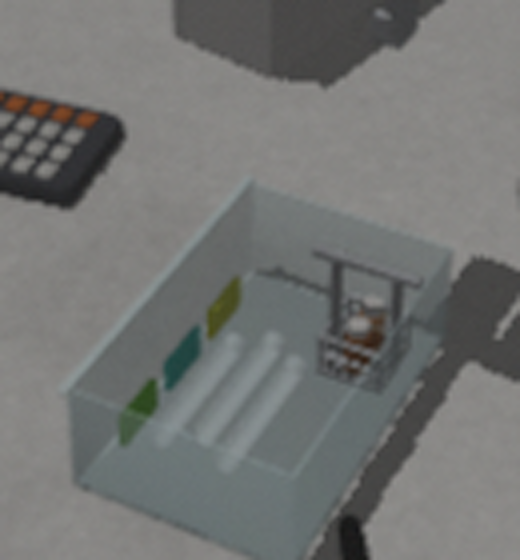

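```bash
python3 -m crank '{"xyz":[[0.1,1,0],[0,1.5,0],[0,1.5,0],[0,1,0],[0,0.6,0],[0,0,0],[0,0,0]],"roll":[0,0,0,0,0,0,0]}'
python3 - <<'E'
from h import *
c,im=snap("scene","s14.png");s=robot.observe();print(s["tool_pos"],s["tool_rot"],s["contact_force"])
cv2.imwrite('pics/s14c.png',cv2.resize(im[80:220,350:470],None,fx=4.2,fy=4.2,interpolation=cv2.INTER_CUBIC))
E
```

```text
time: 27.65
tool_pos: [0.4841, -0.2784, 0.2459]
tool_rot: [-1.57, -0.001, -1.396]
contact_force: [1.3, 0.5, -0.3]
opening: 0.0156
[ 0.4842 -0.2784  0.2461] [-1.5699 -0.001  -1.3961] [-0.4704  0.0493 -0.9688]
```

View pics/s14c.png

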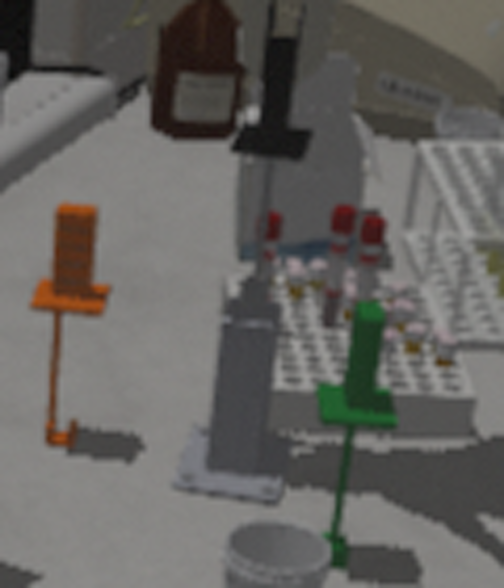

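```bash
python3 -m crank '{"xyz":[[-0.09,0,-0.06],[0,0.5,0],[0,0.5,0],[0,0.5,0],[0,0,0]],"roll":[0,0,0,0,0]}'
python3 -m crank '{"xyz":[[0,1,0],[0,1.5,0],[0,1.5,0],[0,1.5,0],[0,1.5,0],[0,1,0],[0,0.5,0],[0,0,0],[0,0,0]],"roll":[0,0,0,0,0,0,0,0,0]}'
```

```text
time: 28.2
tool_pos: [0.4827, -0.2771, 0.2294]
tool_rot: [-1.572, 0.001, -1.396]
contact_force: [0.0, 0.4, -0.8]
opening: 0.0157
time: 29.1
tool_pos: [0.4835, -0.2777, 0.1459]
tool_rot: [-1.57, -0.001, -1.396]
contact_force: [0.3, -0.6, -1.0]
opening: 0.0155
```

Now the last 10 mm to the seat.

```bash
python3 -m crank '{"xyz":[[0,0.3,0],[0,0.3,0],[0,0.2,0],[0,0.1,0],[0,0,0],[0,0,0]],"roll":[0,0,0,0,0,0]}'
python3 -m crank '{"xyz":[[0,0.1,0],[0,0,0],[0,0,0]],"roll":[0,0,0]}'
```

```text
time: 29.7
tool_pos: [0.4832, -0.2775, 0.1365]
tool_rot: [-1.571, -0.0, -1.396]
contact_force: [0.0, -0.4, -0.7]
opening: 0.0157
time: 30.0
tool_pos: [0.4831, -0.2774, 0.1354]
tool_rot: [-1.571, -0.0, -1.396]
contact_force: [-0.2, -0.8, -1.8]
opening: 0.0158
```

```bash
python3 -m crank '{"xyz":[[0,0.08,0],[0,0,0],[0,0,0]],"roll":[0,0,0]}'
```

```text
time: 30.3
tool_pos: [0.4832, -0.2775, 0.1354]
tool_rot: [-1.57, -0.001, -1.396]
contact_force: [-2.0, 0.4, 5.0]
opening: 0.0158
```

```bash
python3 -m crank '{"xyz":[[0,0,0],[0,0,0],[0,0,0],[0,0,0],[0,0,0],[0,0,0],[0,0,0],[0,0,0],[0,0,0],[0,0,0]],"roll":[0,0,0,0,0,0,0,0,0,0]}' -1
python3 -m crank '{"xyz":[[0,-0.5,0],[0,-1,0],[0,-2,0],[0,-3,0],[0,-3,0],[0,-3,0],[0,-3,0],[0,-1,0],[0,0,0],[0,0,0]],"roll":[0,0,0,0,0,0,0,0,0,0]}'
python3 - <<'E'
from h import *
c,im=snap("scene","s15.png");c,im2=snap("wrist","w15.png");snap("top","t15.png");s=robot.observe();print(s["time"],s["contact_force"])
cv2.imwrite('pics/s15c.png',np.hstack([cv2.resize(im[80:220,350:470],None,fx=3.2,fy=3.2,interpolation=cv2.INTER_CUBIC),cv2.resize(im2[100:240,260:380],None,fx=3.2,fy=3.2,interpolation=cv2.INTER_CUBIC)]))
E
```

```text
time: 31.3
tool_pos: [0.4832, -0.2774, 0.1346]
tool_rot: [-1.571, -0.0, -1.396]
contact_force: [0.4, 0.3, 0.2]
opening: 0.0901
time: 32.3
tool_pos: [0.4828, -0.2771, 0.2984]
tool_rot: [-1.572, 0.001, -1.396]
contact_force: [-0.6, 1.0, 0.4]
opening: 0.092
32.45 [-0.4768 -0.2682 -0.6705]
```

View pics/s15c.png

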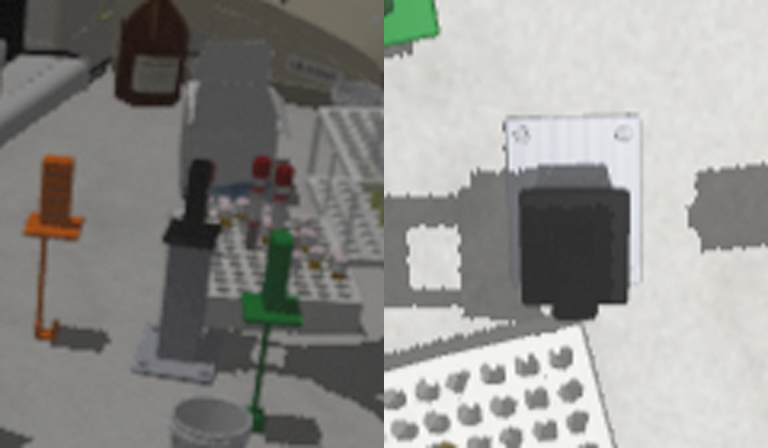

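View pics/t15.png

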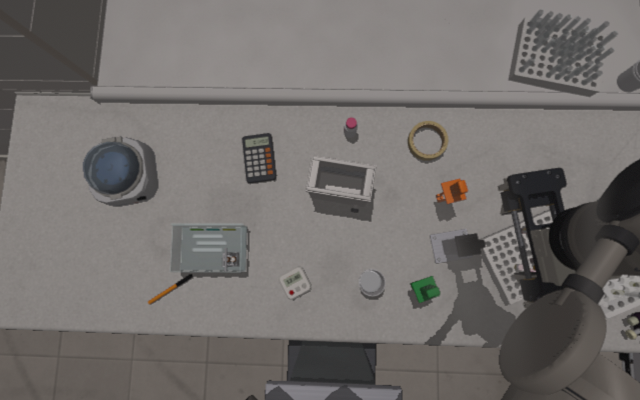

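View pics/s15.png

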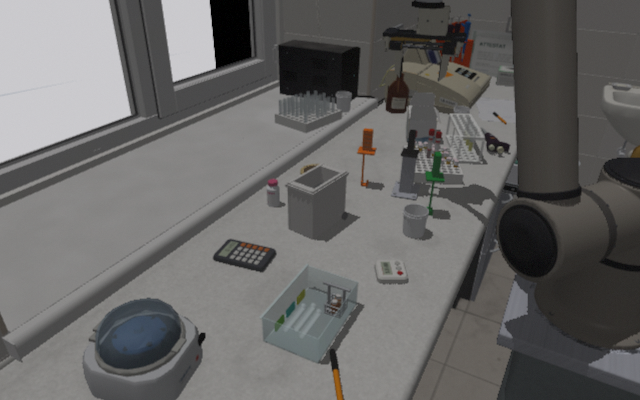

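The rod sits in the holder with its flange on the rim (scene 408,165; top 468,243). The basket stands upright in the tub (scene 337,300; top 231,260). The cup, timer and vial are at the same pixels as at the start, and the gripper is clear.

```bash
python3 -c "
from cell import robot
print(robot.hand_in())"
```

```text
the job is handed in; nothing more can be done
None
```

The job is done and handed in at about 32.5 s of the 64 s allowed: the basket stands upright in the tub and the black hook rod is back in its holder. `hand_in` gave no verdict.

- **Catch and lift:** I caught the crossbar and pulled up with about 4 to 5 N while drawing it toward -y. The pull fell to roughly the basket's weight after about 39 mm. I centred the bar in the gap and lifted it out freely. The highest force I read between hook and basket was about 5 N.
- **Tub:** I set the basket down in the corner clear of the three white rods already lying there. The hook came out from under the crossbar without moving it.
- **Holder:** The rod went back to its original spot. A 5 N contact reading showed the flange resting on the rim, and then I released it.
- **Last checks:** The final pictures show the basket upright, the flange on the rim, and the cup, timer and vial at the same pixels as at the start. The gripper is open and clear, with force readings at noise level.
- **Small disagreements:** The cameras differed by 1 to 3 mm on the tank, tub and hook tip, within the clearances used. No check failed.

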